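Open the gas interlock: click the valve over, then hold the sprung key switch turned

ROBOT

A 7-joint arm with a two-finger parallel gripper is mounted at the origin on a cart in front of the work surface, level with it; the furniture and walls round the work are solid. World frame = base frame: x ahead of the robot, y to its left, z up, the work surface at z = 0. Lengths are in m, angles in rad, forces in N, time in s.
With the tool pointing down it reaches from about 0.4 to 0.875 m from the base axis. Payload 19.3 kg.
Tool frame: the origin (TCP) lies at the very end of the fingers, on their centre line; the grasp point (between the pads) lies 19 mm behind it; z points along the fingers, y is the direction in which the jaws open and shut (so a half turn about z gives the same grasp; the last joint's range is limited). The gripper opens to 85 mm and grips with 20 to 120 N. Pads are 22 mm wide; open, the fingers measure 114 mm over their backs; the gripper's body (76 mm by 85 mm) begins 54 mm behind the grasp point. The pads swing forward as they close: fully open they stand 13 mm farther back than shut.
Start: joints at [-1.194, 0.521, -0.036, 1.599, 0.021, 1.021, -0.113], TCP at [0.27, 0.564, 0.231] pointing down, gripper open.
Joint ranges: [-2.91, 2.91], [-0.3, 2.13], [-1.5, 1.42], [0.17, 2.43], [-1.26, 4.41], [0.16, 1.93], [-2.52, 2.52]. Speed limits (rad/s): [1.89, 1.89, 2.39, 2.39, 3.01, 3.01, 3.01].

INTERFACE

Orientations are given as [roll, pitch, yaw] about the fixed x, y, z axes, in that order (R = Rz(yaw) Ry(pitch) Rx(roll)).
In Python, from workcell import bot, vision, job_done gives the robot as it stands.
- The arm moves only by the tool arm_command, never from a script. Its arguments are lists of equal length, an entry for each row: "gripper": the finger opening in cm, from 0 to 8.54; "slide": the shift along the tool's x, y, z in cm, a list of three; "turn": the turn, a rotation vector about the tool's x, y, z in degrees, a list of three. A call has 1 to 5 rows; each row is the pose to reach, as a shift and turn from the pose commanded when the call began, along the tool's axes at that moment; what a row does not reach only later rows make up. A row lasts 1/8 s, in which the tool goes at most 62.5 mm and 10.7 degrees, less where a joint would pass 70% of its speed; a pose out of reach is approached as far as the arm can. A call with a gripper value outside its range is refused whole. The fingers move at their own pace and stop on an object; "force" is the grip in N (left out, the last holds). Time passes only in rows, so rows that repeat a pose let the fingers close. It gives the time, the measured TCP pose, the force and the opening at its end, in the units of the state.
- bot.observe(): the state, without advancing time (a new reading comes with each control period).
- vision.grab_frame(name): name is "side" or "top" or "wrist"; returns the picture (384x512x3 uint8, blue, green, red); there is no depth.
- vision.camera_model(name): a dict with "mtx" (3x3 intrinsics, pixels), "T" (4x4, takes a point from camera to world coordinates). Camera axes: x right, y down, z forward; pixel columns grow to the right and rows downward; lengths in m; the calibration is good to about 2 mm. A picture is of the moment at which its call begins: read the wrist's pose just before it. camera_model takes no time and is no camera call; for the wrist camera it gives the pose at the moment of the call.
- job_done(): hands the job in, once; it reports no verdict.
The state is a dict: "clock": time; "qpos": joint angles; "qd": joint speeds; "joint_efforts": joint torques, N m; "position": TCP position; "tool_rot": TCP orientation; "force": force on the tool from outside, world axes, zero at the start; "moment": the same for the moment, N m; "grip_width": finger opening in m.
Only numpy, scipy, OpenCV 4.12 (cv2) and the standard library are available. Lean on these libraries where they do the work, as an engineer would, in place of code of your own. Each camera call takes 0.05 s, during which the arm holds its last target. There are 200 camera calls.

TASK

Get the gas through the interlock box to the hob. First turn the bar knob on the box anticlockwise (seen from above) until it clicks over into its open position; then take the key with the square-cornered head from the wooden stand, push it fully home in the keyhole (work it past the sticky pins if it catches) and turn it a quarter clockwise against its spring. Finish while still gripping the key and holding it turned; leave the round-headed key in the stand and the mug, glass and teaspoon where they are.

Things in the scene. Friction and masses are not known exactly. Their poses are not given: they have to be found in the camera images.
- interlock_box: grey box with aluminium top, 110 (x) x 170 (y) x 50 high mm, fixed. Origin: centre of its underside on the worktop; z up, x away from its front face, y to the left along its long side. On its top: knob at local (0, +45) mm, keyhole at local (0, -45) mm. A short brass stub sticks out of the rear (+x) face on the knob's side.
- keyhole (a point): centre of the keyhole at the box's top face (50 mm above the worktop), axes as the box. Slot 19 mm long along the box's y, 7 mm wide along x, in a flat steel ring 33 mm across, 1.5 mm high. The fixed 6 mm thick top plate keeps the key from turning until its wide bit is wholly under it: key origin at least 22 mm below the top face.
- lock_cylinder (a joint): turn of the lock cylinder in rad, 0 at rest, growing clockwise seen from above, stop at 1.75. Return spring about 0.06 N m per rad (0.09 N m at a quarter turn); let go, it springs back. The key has about 0.13 rad of play, so the cylinder lags behind it by that. It makes contact from 1.25 rad.
- knob_grip (a point): point on the knob's axis at the height to grip, 77 mm above the worktop; turns with the knob. The knob is a black bar 44 long x 12 wide mm, top 87 mm above the worktop, on a 40 mm disc 8 mm high (disc top 63 mm above the worktop). The bar lies along this point's x axis: along the box's x when closed.
- valve_knob (a joint): turn of the knob in rad: 0 closed, growing anticlockwise seen from above to the stop at 1.3 (open). A detent resists with about 0.12 N m at first and lets go past 0.65 rad, from where the knob is drawn to 1.3 by itself.
- key_stand: light wooden block 50 (x) x 130 (y) x 30 high mm, fixed. Origin: centre of its underside. Two slots at local y = +32 and -32 mm hold one key each, upright; which key is where varies. Slots 6 x 18 mm, long side along the stand's y, 24 mm deep.
- key: the interlock key, upright: black flat head with square corners, 34 wide (key x) x 10 thick (key y) mm, 31 to 75 mm above its origin. Origin: centre of the lower end, 6 mm above the worktop while in the stand; z up along the key. Steel bit 16 (x) x 4 (y) x 16 high mm. Fits either way round, key x along the box's y. Home: origin 26 mm below the box's top face. 50 g.
- spare_key: the other key: same steel part (bit, lowest 4 mm reduced to 13 x 2.4 mm; 5 mm neck up to 28 mm; 14 mm collar from 28 to 32 mm), but a round black head, a disc 42 mm across and 10 mm thick centred 52 mm above its origin. To be left in the stand.
- mug: green mug 96 mm high with handle, loose bystander behind the box. Origin: centre of underside.
- glass: clear drinking glass, 79 mm across, 90 mm high, loose bystander behind the box. Origin: centre of underside.
- teaspoon: steel teaspoon lying flat, 130 x 26 x 11 mm, loose bystander to the right of the stand. Origin: centre of underside.
- keyway_floor (a point): floor of the lock cylinder's slot under the keyhole, 26 mm below the box's top face; it stops the key. Turns with the cylinder; z up. The cylinder's slot is 18 x 6 mm. Two sprung sticky pins stand into it from both long sides, 8 to 17 mm below the top face; passing them takes roughly 5 to 15 N of downward push.

How it is judged:
By the outcome, as a careful person would: the job done as asked, in the order asked, and still so for the second after the job is handed in, while the arm keeps its last pose, push and grip.
It also fails if it takes over 54 s, if anything falls off the work surface, if the arm or the gripper's body presses on something with over 40 N, if the wrist force passes 120 N, or if a joint passes its speed limit or range.

## Working session

There is one attempt and no reset: what is moved stays moved. The work goes in short steps, Python scripts to look and compute and a tool call to move; the robot and the scene stay as the last step left them, time stands still between calls to the robot, and variables do not carry over. Pictures are saved under pics/ and viewed, about 8 in all and at most 12, crops included, and the job is handed in when it is done.

Besides the shell and the picture viewer there is one more tool, called after "Request:" by a JSON object that holds its "api" and its "payload". arm_command: Moves the arm, as the interface text tells. Its arguments: {"type":"object","properties":{"gripper":{"type":"array","items":{"type":"number"}},"slide":{"type":"array","items":{"type":"array","items":{"type":"number"}}},"turn":{"type":"array","items":{"type":"array","items":{"type":"number"}}},"force":{"type":"number"}},"required":["gripper","slide","turn"]}

```bash
mkdir -p pics; ls; cat > h.py <<'E'
import numpy as np, cv2
from workcell import bot, vision, job_done
from scipy.spatial.transform import Rotation as R
def ray(cm,uv):
    T=np.array(cm["T"]);d=np.linalg.inv(np.array(cm["mtx"]))@[uv[0],uv[1],1.]
    d=T[:3,:3]@d;return T[:3,3],d/np.linalg.norm(d)
def plane(cm,uv,z):
    o,d=ray(cm,uv);return o+d*(z-o[2])/d[2]
def proj(cm,p):
    T=np.linalg.inv(np.array(cm["T"]));q=np.array(cm["mtx"])@(T[:3,:3]@np.array(p)+T[:3,3]);return q[:2]/q[2]
def tri(a,ua,b,ub):
    o1,d1=ray(a,ua);o2,d2=ray(b,ub)
    s=np.linalg.lstsq(np.c_[d1,-d2],o2-o1,rcond=None)[0]
    p,q=o1+d1*s[0],o2+d2*s[1];return (p+q)/2,np.linalg.norm(p-q)
E
python3 - <<'E'
from h import *
np.set_printoptions(precision=4,suppress=True)
s=bot.observe();print(s)
for n in("top","side","wrist"):
    im=vision.grab_frame(n);cv2.imwrite(f"pics/{n}0.png",im)
    c=vision.camera_model(n);print(n,np.array(c["mtx"]),np.array(c["T"]))
a=cv2.imread("pics/top0.png");b=cv2.imread("pics/side0.png")
E
```

```text
pics
{'clock': 0.0, 'qpos': array([-1.1942,  0.522 , -0.0363,  1.6   ,  0.0212,  1.0211, -0.1128]), 'qd': array([ 0.0006, -0.0003,  0.0005, -0.0011, -0.0011,  0.0006, -0.0012]), 'joint_efforts': array([ -0.0005, -92.7082,   1.9793, -36.9944,   0.0178,   0.0081,
         0.    ]), 'position': array([0.2699, 0.5633, 0.2307]), 'tool_rot': array([-3.1404,  0.0001,  2.6948]), 'force': array([0.1937, 0.3684, 0.0714]), 'moment': array([-0.0148,  0.007 , -0.0044]), 'grip_width': 0.08533313496776021}
top [[441.2491   0.     256.7626]
 [  0.     441.2491 193.6915]
 [  0.       0.       1.    ]] [[ 0.0172 -0.9892  0.1456  0.422 ]
 [-0.9998 -0.0186 -0.0083 -0.0814]
 [ 0.0109 -0.1454 -0.9893  1.3858]
 [ 0.      0.      0.      1.    ]]
side [[385.8627   0.     257.9628]
 [  0.     385.8627 188.2391]
 [  0.       0.       1.    ]] [[ 0.1488 -0.3972  0.9056 -0.3378]
 [-0.9886 -0.0801  0.1274 -0.2185]
 [ 0.0219 -0.9142 -0.4046  0.5149]
 [ 0.      0.      0.      1.    ]]
wrist [[270.9824   0.     257.8248]
 [  0.     270.9824 189.4018]
 [  0.       0.       1.    ]] [[ 0.4326  0.8636  0.2591  0.2036]
 [ 0.9016 -0.4141 -0.1253  0.5952]
 [-0.0009  0.2878 -0.9577  0.3729]
 [ 0.      0.      0.      1.    ]]
```

View pics/top0.png

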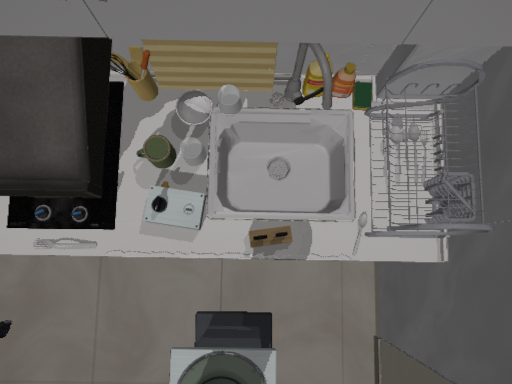

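View pics/side0.png

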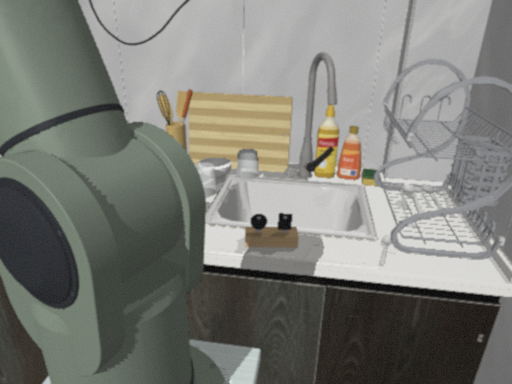

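Top view: box at (175,207), knob (160,204), keyhole (189,209), stand (270,237). The side view shows the round key on the left (259,221) and the square key on the right (285,220). Next I take enlarged views and rough positions.

```bash
python3 - <<'E'
from h import *
np.set_printoptions(precision=4,suppress=True)
a=cv2.imread("pics/top0.png");b=cv2.imread("pics/side0.png");w=cv2.imread("pics/wrist0.png")
c1=cv2.resize(a[130:255,130:310],None,fx=4.4,fy=4.4,interpolation=cv2.INTER_CUBIC)[:, :792]
cv2.imwrite("pics/crop1.png",c1)
T=vision.camera_model("top");S=vision.camera_model("side")
print("tcp px",proj(T,[.27,.563,.23]))
def rect(mask,z,name):
    cs=cv2.findContours(mask.astype(np.uint8),0,1)[0];c=max(cs,key=cv2.contourArea)
    r=cv2.minAreaRect(c);P=np.array([plane(T,p,z) for p in cv2.boxPoints(r)])
    print(name,r,P.mean(0),np.linalg.norm(P[1]-P[0]),np.linalg.norm(P[2]-P[1]));print(P[:,:2])
hsv=cv2.cvtColor(a,cv2.COLOR_BGR2HSV)
m=np.zeros(a.shape[:2],bool);m[222:255,240:300]=1
rect(m&(hsv[...,0]>8)&(hsv[...,0]<25)&(hsv[...,1]>70),.03,"stand")
for nm,p,z in(("knob",(160,204),.087),("hole",(189,209),.05),("sq",(282,235),.081),("round",(260,237),.079)):print(nm,plane(T,p,z))
print(tri(T,(282,235),S,(285.5,214.5)),tri(T,(260,237),S,(259,215)))
cv2.imwrite("pics/w0s.png",w)
E
```

```text
tcp px [ -3.9673 314.8493]
stand ((270.1377258300781, 235.99826049804688), (15.952417373657227, 41.33281707763672), 82.14668273925781) [ 0.4914 -0.136   0.03  ] 0.12707951197468423 0.04875399519516358
[[ 0.5056 -0.0696]
 [ 0.5252 -0.1951]
 [ 0.477  -0.2021]
 [ 0.4576 -0.0772]]
knob [0.5769 0.1934 0.087 ]
hole [0.5677 0.1126 0.05  ]
sq [ 0.4922 -0.1688  0.081 ]
round [ 0.4853 -0.104   0.079 ]
(array([ 0.4923, -0.1697,  0.0805]), np.float64(0.0016768254626288214)) (array([ 0.4856, -0.1054,  0.0762]), np.float64(0.002695851998638855))
```

View pics/crop1.png

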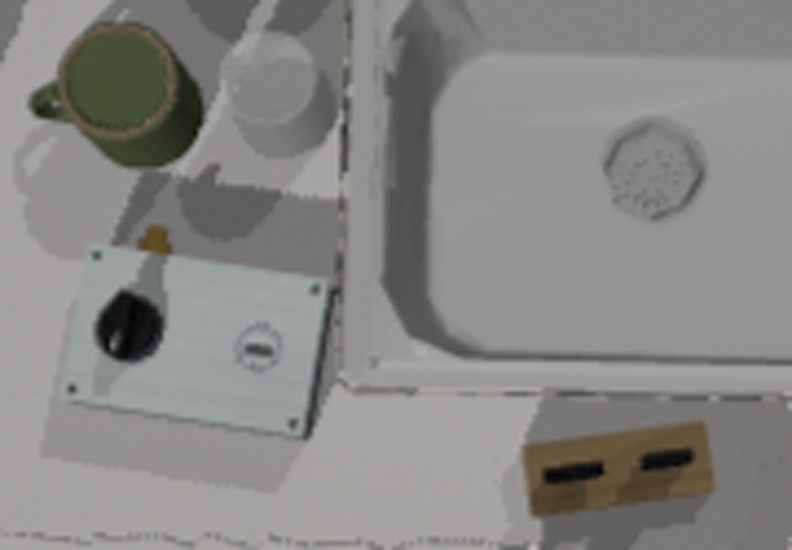

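Request:
{"api": "arm_command", "payload": {"gripper": [5,5,5,5,5], "slide": [[-4.9,-2.5,0.4],[-9.8,-5,0.8],[-14.7,-7.5,1.2],[-19.6,-10,1.6],[-24.5,-12.5,2]], "turn": [[0,0,10],[0,0,20],[0,0,30],[0,0,40],[0,0,50]], "force": 60}}

```text
clock: 0.78
position: [0.4379, 0.3435, 0.2112]
tool_rot: [3.142, -0.0, 1.816]
force: [0.3, 0.5, 0.6]
grip_width: 0.0497
```

```bash
cat >> h.py <<'E'
def go(p,psi):
    s=bot.observe();q=s["tool_rot"];M=R.from_euler("xyz",q).as_matrix()
    Mt=R.from_euler("xyz",[np.pi,0,np.radians(psi)]).as_matrix()
    d=M.T@(np.array(p)-s["position"])*100;r=R.from_matrix(M.T@Mt).as_rotvec(degrees=True)
    print("t%.2f"%s["clock"],"pos",s["position"].round(4),"psi %.1f"%np.degrees(q[2]),"F",s["force"].round(1),"M",s["moment"].round(2),"g%.4f"%s["grip_width"],"q7 %.2f"%s["qpos"][6])
    print(" slide cm",d.round(2)," turn",r.round(1)," rows %.1f"%max(np.linalg.norm(d)/6.2,np.linalg.norm(r)/10.7))
E
python3 - <<'E'
from h import *
go([.575,.155,.2],-10)
T=vision.camera_model("top")
P=[plane(T,(130+(u+.5)/4.4-.5,130+(v+.5)/4.4-.5),.05) for u,v in((90,248),(330,285),(305,438),(66,402))]
P=np.array(P);print(P[:,:2].round(4),P.mean(0).round(4),np.degrees(np.arctan2(*(P[1]-P[0])[[0,1]])),np.degrees(np.arctan2(*(P[2]-P[3])[[0,1]])))
E
```

```text
t0.78 pos [0.4379 0.3435 0.2112] psi 104.1 F [0.3 0.5 0.6] M [ 0.02 -0.06  0.05] g0.0497 q7 -0.42
 slide cm [-21.62   8.72   1.12]  turn [ -0.   -0.  114.1]  rows 10.7
[[0.6363 0.2343]
 [0.6134 0.0668]
 [0.507  0.0803]
 [0.5288 0.2452]] [0.5714 0.1566 0.05  ] -172.23187514055365 -172.48143658294816
```

Request:
{"api": "arm_command", "payload": {"gripper": [5,5,5,5,5], "slide": [[-4.3,1.7,0.2],[-8.6,3.5,0.4],[-13,5.2,0.7],[-17.3,7,0.9],[-21.6,8.7,1.1]], "turn": [[0,0,10.5],[0,0,21],[0,0,31.5],[0,0,42],[0,0,52.5]]}}

```text
clock: 1.4
position: [0.5757, 0.1562, 0.2002]
tool_rot: [-3.142, 0.0, 0.9]
force: [0.6, 0.2, -0.2]
grip_width: 0.0496
```

Request:
{"api": "arm_command", "payload": {"gripper": [5,5,5,5,5], "slide": [[0,0,0],[0,0,0],[0,0,0],[0,0,0],[0,0,0]], "turn": [[0,0,10.5],[0,0,21],[0,0,31.5],[0,0,42],[0,0,52.5]]}}

```text
clock: 2.02
position: [0.5748, 0.1575, 0.2002]
tool_rot: [3.142, 0.0, -0.016]
force: [0.7, 1.0, 0.6]
grip_width: 0.0497
```

Request:
{"api": "arm_command", "payload": {"gripper": [5,5], "slide": [[0,0,0],[0,0,0]], "turn": [[0,0,7],[0,0,7]]}}

```text
clock: 2.28
position: [0.5748, 0.1576, 0.2]
tool_rot: [3.141, 0.0, -0.132]
force: [0.2, -0.3, 0.2]
grip_width: 0.0501
```

```bash
python3 - <<'E'
from h import *
go([.575,.155,.2],-8)
c=vision.camera_model("wrist");im=vision.grab_frame("wrist")
cv2.imwrite("pics/w1.png",im);np.save("w1.npy",{k:np.array(v) for k,v in c.items()},allow_pickle=True)
cv2.imwrite("pics/w1v.png",cv2.resize(im,(768,576)))
E
```

```text
t2.27 pos [0.5748 0.1576 0.2   ] psi -7.5 F [ 0.2 -0.3  0.2] M [ 0.02  0.05 -0.03] g0.0501 q7 -1.62
 slide cm [ 0.05  0.26 -0.  ]  turn [0.  0.  0.5]  rows 0.0
```

View pics/w1v.png

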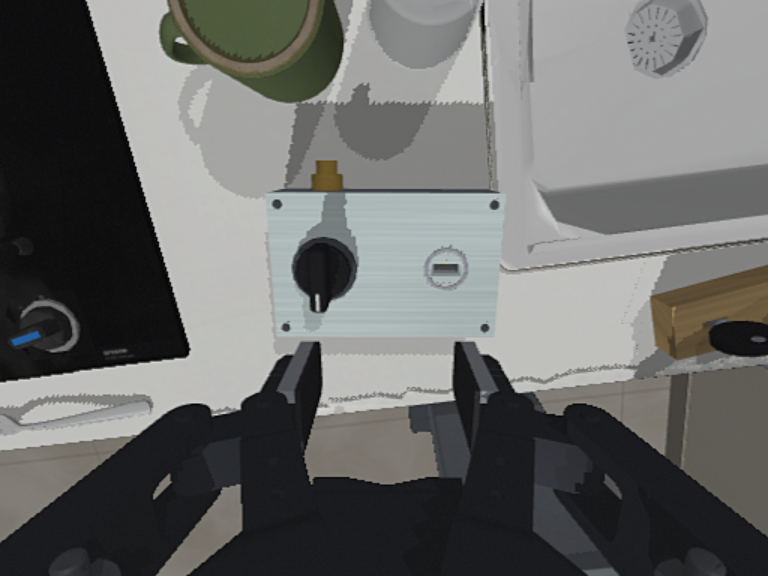

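Wrist view (1.5x scale): knob disc centre about (325,268), bar pointing down/up in the image, keyhole slot (446,268), box top corners (268,190), (505,190), (495,337), (275,337). Next I measure precisely.

```bash
cat >> h.py <<'E'
def boxtop(im,cm,lo,hi,z=.05):
    h=cv2.cvtColor(cv2.medianBlur(im,3),cv2.COLOR_BGR2HSV)
    m=((h[...,0]>75)&(h[...,0]<105)&(h[...,1]>10)&(h[...,2]>90)).astype(np.uint8)
    k=np.zeros_like(m);k[lo[1]:hi[1],lo[0]:hi[0]]=1;m=cv2.morphologyEx(m*k,cv2.MORPH_OPEN,np.ones((3,3),np.uint8))
    c=max(cv2.findContours(m,0,1)[0],key=cv2.contourArea)
    P=np.float32([plane(cm,p[0],z)[:2] for p in cv2.convexHull(c)])*1000
    (x,y),(a,b),t=cv2.minAreaRect(P)
    return (x,y),(a,b),t,c
E
python3 - <<'E'
from h import *
np.set_printoptions(precision=4,suppress=True)
W=np.load("w1.npy",allow_pickle=True).item();T=vision.camera_model("top")
w=cv2.imread("pics/w1.png");a=cv2.imread("pics/top0.png")
for im,cm,lo,hi in((w,W,(165,115),(345,235)),(a,T,(138,180),(212,235))):
    for z in(.05,):
        r=boxtop(im,cm,lo,hi,z);print(r[:3])
g=cv2.cvtColor(w,cv2.COLOR_BGR2GRAY)
# slot: dark inside ring
u0,v0=297,179
sub=g[v0-8:v0+8,u0-14:u0+14];print(sub.min(),np.median(sub))
m=(sub<110).astype(np.uint8);n,l,st,ce=cv2.connectedComponentsWithStats(m);print(st,ce+[u0-14,v0-8])
# knob dark blob
sub=g[155:212,190:242];m=(sub<60).astype(np.uint8);n,l,st,ce=cv2.connectedComponentsWithStats(m)
i=1+st[1:,4].argmax();c=cv2.findContours((l==i).astype(np.uint8),0,1)[0][0];print("knob bb",st[i],ce[i]+[190,155]);e=cv2.minAreaRect(c);print(e)
for nm,p,z in(("slot",(297.3,178.8),.0505),):print(nm,plane(W,p,z))
print("pred knob disc px for box pose", )
cv2.imwrite("pics/kn.png",cv2.resize(w[145:220,180:320],None,fx=5.5,fy=5.5,interpolation=cv2.INTER_CUBIC))
E
```

```text
((573.1351928710938, 159.24790954589844), (169.38534545898438, 110.7533187866211), 82.22168731689453)
((612.2534790039062, 192.13095092773438), (12.606358528137207, 9.13925552368164), 2.714279890060425)
38 149.0
[[  0   0  28  16 350]
 [  6   5  17   6  97]
 [  4  14   1   1   1]] [[296.5029 178.48  ]
 [296.5876 178.5052]
 [287.     185.    ]]
knob bb [   5    3   43   50 1358] [215.313  179.4462]
((23.750003814697266, 25.249996185302734), (41.01219177246094, 45.961936950683594), 45.0)
slot [0.5667 0.1144 0.0505]
pred knob disc px for box pose
```

View pics/kn.png

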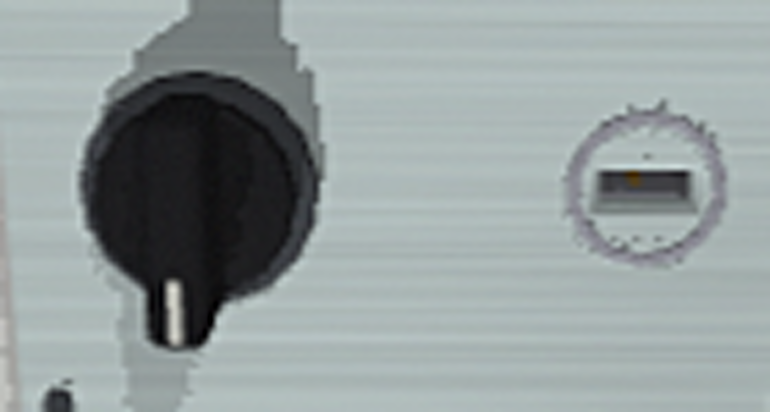

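Request:
{"api": "arm_command", "payload": {"gripper": [5,5,5,5,5], "slide": [[-0.1,-2.3,2],[-0.2,-4.6,5],[-0.2,-4.6,8],[-0.2,-4.6,11],[-0.2,-4.6,13.3]], "turn": [[0,0,0],[0,0,0],[0,0,0],[0,0,0],[0,0,0]]}}

```text
clock: 2.95
position: [0.5783, 0.2043, 0.065]
tool_rot: [3.141, 0.002, -0.13]
force: [-0.6, 0.9, 0.7]
grip_width: 0.0499
```

Request:
{"api": "arm_command", "payload": {"gripper": [3,0.5,0.5,0.5,0.5], "slide": [[0,0,0],[0,0,0],[0,0,0],[0,0,0],[0,0,0]], "turn": [[0,0,0],[0,0,0],[0,0,0],[0,0,0],[0,0,0]], "force": 60}}

```text
clock: 3.58
position: [0.5794, 0.2037, 0.068]
tool_rot: [-3.141, -0.001, -0.132]
force: [-2.2, 1.8, 7.5]
grip_width: 0.0105
```

```bash
python3 - <<'E'
from h import *
W=np.load("w1.npy",allow_pickle=True).item();T=vision.camera_model("top")
print(tri(T,(188.7,209.1),W,(296.8,179.0)))
go([.579,.204,.067],-7.8)
c=vision.camera_model("wrist");im=vision.grab_frame("wrist");cv2.imwrite("pics/w2.png",im)
E
```

```text
(array([0.56687349, 0.11423098, 0.04993718]), np.float64(0.0017110874660140442))
t3.58 pos [0.5794 0.2037 0.068 ] psi -7.6 F [-2.2  1.8  7.5] M [ 0.12  0.35 -0.04] g0.0105 q7 -1.59
 slide cm [-0.04 -0.03  0.1 ]  turn [-0.  -0.   0.2]  rows 0.0
```

View pics/w2.png

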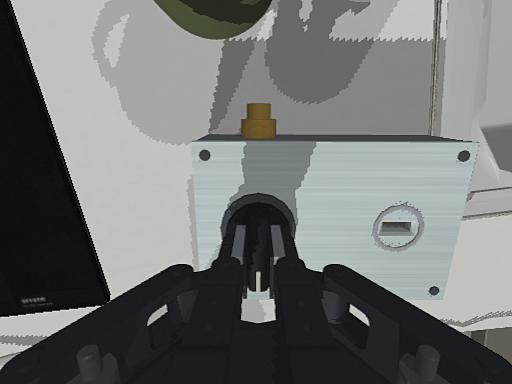

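The knob is gripped (bar between the pads at (258,250)), and the keyhole triangulates to z = 49.9 mm. Now I turn it anticlockwise.

Request:
{"api": "arm_command", "payload": {"gripper": [0.5,0.5,0.5,0.5,0.5], "slide": [[0,0,-0.2],[0,0,-0.2],[0,0,-0.2],[0,0,-0.2],[0,0,-0.2]], "turn": [[0,0,-9],[0,0,-18],[0,0,-27],[0,0,-36],[0,0,-45]]}}

```text
clock: 4.25
position: [0.5792, 0.2039, 0.0683]
tool_rot: [3.141, -0.0, 0.659]
force: [9.4, 3.9, -27.3]
grip_width: 0.0102
```

Request:
{"api": "arm_command", "payload": {"gripper": [0.5,0.5,0.5,0.5,0.5], "slide": [[0,0,0],[0,0,0],[0,0,0],[0,0,0],[0,0,0]], "turn": [[0,0,-9],[0,0,-18],[0,0,-26],[0,0,-30],[0,0,-30]]}}

```text
clock: 4.88
position: [0.579, 0.2039, 0.0683]
tool_rot: [-3.141, -0.0, 1.178]
force: [8.8, 5.4, -24.8]
grip_width: 0.0105
```

```bash
python3 - <<'E'
from h import *
go([.4918,-.169,.14],98.9)
E
```

```text
t4.88 pos [0.579  0.2039 0.0683] psi 67.5 F [  8.8   5.4 -24.8] M [ 1.46 -1.71 -0.18] g0.0105 q7 -0.59
 slide cm [-37.79   6.23  -7.19]  turn [ -0.   -0.  -31.4]  rows 6.3
```

Request:
{"api": "arm_command", "payload": {"gripper": [4,4,4,4,4], "slide": [[0,0,0.2],[0,0,0.2],[0,0,-2],[0,0,-7],[0,0,-11]], "turn": [[0,0,0],[0,0,0],[0,0,0],[0,0,0],[0,0,0]]}}

```text
clock: 5.5
position: [0.5793, 0.2031, 0.1814]
tool_rot: [3.141, -0.001, 1.176]
force: [0.3, 0.6, -1.0]
grip_width: 0.0399
```

```bash
python3 - <<'E'
from h import *
im=vision.grab_frame("wrist");cv2.imwrite("pics/w3.png",im)
go([.495,-.15,.18],98.9)
E
```

```text
t5.55 pos [0.5812 0.2036 0.1863] psi 67.4 F [2.5 0.4 6.6] M [ 0.01 -0.17  0.  ] g0.0401 q7 -0.63
 slide cm [-35.95   5.65   0.48]  turn [  0.3  -0.2 -31.5]  rows 5.9
```

View pics/w3.png

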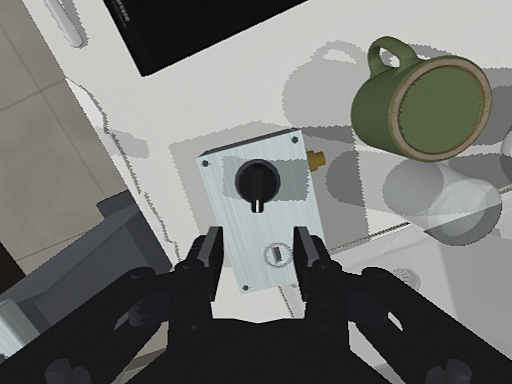

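The knob sits at (257,185) and its bar points straight down the image along the tool x axis. That is about 75° from closed, so it has stayed open. Now to the stand.

Request:
{"api": "arm_command", "payload": {"gripper": [4,4,4,4,4], "slide": [[-6,0.9,0],[-12,1.9,0],[-18,2.8,0],[-24,3.8,0],[-30,4.7,0]], "turn": [[0,0,-5.5],[0,0,-11],[0,0,-16.5],[0,0,-22],[0,0,-27.5]]}}

```text
clock: 6.18
position: [0.5066, -0.0936, 0.1797]
tool_rot: [3.141, 0.0, 1.659]
force: [1.8, -0.1, 0.7]
grip_width: 0.0402
```

Request:
{"api": "arm_command", "payload": {"gripper": [4,4,4], "slide": [[-5.4,-1.8,0],[-5.4,-1.8,0],[-5.4,-1.8,0]], "turn": [[0,0,-4],[0,0,-4],[0,0,-4]]}}

```text
clock: 6.55
position: [0.4939, -0.1468, 0.1794]
tool_rot: [3.141, -0.0, 1.725]
force: [-0.6, 0.7, 0.4]
grip_width: 0.0401
```

```bash
python3 - <<'E'
from h import *
c=vision.camera_model("wrist");im=vision.grab_frame("wrist")
cv2.imwrite("pics/w4.png",im);np.save("w4.npy",{k:np.array(v) for k,v in c.items()},allow_pickle=True)
go([.4918,-.169,.12],98.9)
E
```

```text
t6.60 pos [ 0.4942 -0.1462  0.1794] psi 98.9 F [0.6 0.9 0. ] M [-0.    0.02 -0.04] g0.0402 q7 0.45
 slide cm [-2.22 -0.59  5.94]  turn [ 0. -0.  0.]  rows 1.0
```

View pics/w4.png

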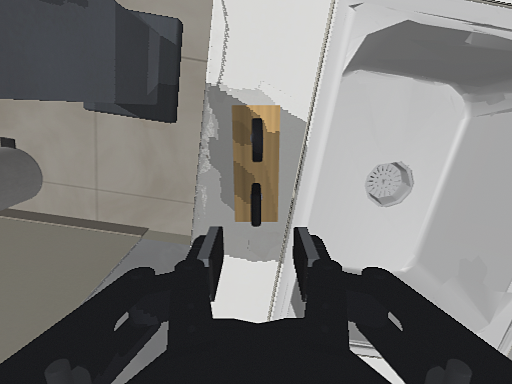

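Square key's head (thin bar in slot) at (256,204), round key's at (257,140), stand top from (232,105) to (280,221).

```bash
python3 - <<'E'
from h import *
np.set_printoptions(precision=4,suppress=True)
W=np.load("w4.npy",allow_pickle=True).item();w=cv2.imread("pics/w4.png");T=vision.camera_model("top");S=vision.camera_model("side")
h=cv2.cvtColor(w,cv2.COLOR_BGR2HSV);g=h[...,2]
k=np.zeros(g.shape,np.uint8);k[95:232,222:290]=1
m=((h[...,0]>8)&(h[...,0]<28)&(h[...,1]>80)&(g>60)).astype(np.uint8)*k
c=max(cv2.findContours(cv2.morphologyEx(m,cv2.MORPH_CLOSE,np.ones((9,9),np.uint8)),0,1)[0],key=cv2.contourArea)
P=np.float32([plane(W,p[0],.03)[:2] for p in cv2.convexHull(c)])*1000
r=cv2.minAreaRect(P);print("stand",r)
d=((g<45)&(k>0)).astype(np.uint8);n,l,st,ce=cv2.connectedComponentsWithStats(d)
for i in range(1,n):
    if st[i,4]>60:
        x,y,ww,hh,_=st[i];print(st[i],ce[i])
        for z in(.081,):print("  far end",plane(W,(x+ww/2-.5,y+hh-.5),z),"near end",plane(W,(x+ww/2-.5,y-.5),z))
        cols=[np.where(l[v]==i)[0] for v in range(y+4,y+hh-3,4)];print("  rows",[(q.min(),q.max()) for q in cols])
c=np.array(r[0]);th=np.radians(8.9)
for y in(-32,32):print(y,c+[-np.sin(th)*y,np.cos(th)*y])
# height of head: far top end tri with top view
a=cv2.imread("pics/top0.png");ga=cv2.cvtColor(a,cv2.COLOR_BGR2GRAY)[228:246,248:294];n,l,st,ce=cv2.connectedComponentsWithStats((ga<60).astype(np.uint8));print(st,ce+[248,228])
E
```

```text
stand ((489.60693359375, -135.48678588867188), (49.180763244628906, 128.90162658691406), 8.785494804382324)
[252 118  11  44 421] [257.1876 139.3254]
  far end [ 0.4887 -0.12    0.081 ] near end [ 0.4829 -0.0822  0.081 ]
  rows [(np.int64(252), np.int64(261)), (np.int64(252), np.int64(261)), (np.int64(253), np.int64(262)), (np.int64(254), np.int64(262)), (np.int64(253), np.int64(262)), (np.int64(252), np.int64(262)), (np.int64(253), np.int64(262)), (np.int64(253), np.int64(262)), (np.int64(253), np.int64(261)), (np.int64(253), np.int64(261))]
[251 183  10  43 402] [255.6294 204.4378]
  far end [ 0.4968 -0.1821  0.081 ] near end [ 0.4904 -0.1395  0.081 ]
  rows [(np.int64(252), np.int64(259)), (np.int64(252), np.int64(260)), (np.int64(251), np.int64(260)), (np.int64(251), np.int64(260)), (np.int64(251), np.int64(260)), (np.int64(251), np.int64(260)), (np.int64(251), np.int64(260)), (np.int64(251), np.int64(260)), (np.int64(251), np.int64(260))]
-32 [ 494.5577 -167.1015]
32 [ 484.6562 -103.8721]
[[  0   0  46  18 719]
 [ 27   4  13   5  51]
 [  5   7  14   5  56]
 [ 10  14   2   1   2]] [[270.6398 236.6175]
 [280.8627 234.    ]
 [259.6964 237.0714]
 [258.5    242.    ]]
```

Request:
{"api": "arm_command", "payload": {"gripper": [4,4,4,4,4], "slide": [[-2.1,-0.3,0],[-2.1,-0.3,4],[-2.1,-0.3,8],[-2.1,-0.3,12],[-2.1,-0.3,13.7]], "turn": [[0,0,0],[0,0,0],[0,0,0],[0,0,0],[0,0,0]]}}

```text
clock: 7.22
position: [0.4938, -0.1668, 0.0406]
tool_rot: [-3.14, -0.001, 1.728]
force: [0.9, -0.0, 0.3]
grip_width: 0.0401
```

Request:
{"api": "arm_command", "payload": {"gripper": [3,1.5,0.3,0.3,0.3], "slide": [[0,0,0],[0,0,0],[0,0,0],[0,0,0],[0,0,0]], "turn": [[0,0,0],[0,0,0],[0,0,0],[0,0,0],[0,0,0]], "force": 90}}

```text
clock: 7.85
position: [0.4948, -0.1684, 0.0436]
tool_rot: [3.14, 0.001, 1.726]
force: [-2.3, 0.5, 7.3]
grip_width: 0.0088
```

Request:
{"api": "arm_command", "payload": {"gripper": [0.3,0.3,0.3,0.3,0.3], "slide": [[0,0,0],[0,0,-2],[0,0,-5],[0,0,-9],[0,0,-11]], "turn": [[0,0,0],[0,0,0],[0,0,0],[0,0,0],[0,0,0]]}}

```text
clock: 8.48
position: [0.4949, -0.1685, 0.1552]
tool_rot: [3.138, 0.001, 1.726]
force: [-0.2, 0.4, -0.8]
grip_width: 0.0089
```

```bash
python3 - <<'E'
from h import *
go([.567,.1146,.16],82.2)
c=vision.camera_model("wrist");im=vision.grab_frame("wrist")
cv2.imwrite("pics/w5.png",im);np.save("w5.npy",{k:np.array(v) for k,v in c.items()},allow_pickle=True)
E
```

```text
t8.47 pos [ 0.4949 -0.1685  0.1552] psi 98.9 F [-0.2  0.4 -0.8] M [ 0.06 -0.02  0.04] g0.0089 q7 0.51
 slide cm [26.85 11.5  -0.47]  turn [ 0.2  0.  16.7]  rows 4.7
```

View pics/w5.png

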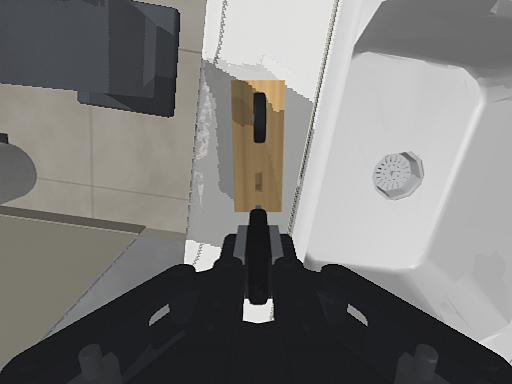

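Key in the jaws (258,210–303); its empty slot is visible at (258,182), and the round key is still in the stand at (258,115). I'll use the slot to get the key's offset in the hand.

```bash
python3 - <<'E'
from h import *
np.set_printoptions(precision=4,suppress=True,linewidth=150)
W=np.load("w5.npy",allow_pickle=True).item();w=cv2.imread("pics/w5.png")
g=cv2.cvtColor(w,cv2.COLOR_BGR2GRAY)
print(g[164:212:1,246:272:2])
v=cv2.resize(w[160:312,205:312],None,fx=5,fy=3.9,interpolation=cv2.INTER_CUBIC);v=np.clip(v.astype(float)*1.8,0,255).astype(np.uint8);cv2.imwrite("pics/w5c.png",v)
E
```

```text
[[109 112 115 116 115 115 116 115 111 112 115 112 106]
 [109 112 115 117 115 115 116 115 111 112 115 112 107]
 [109 113 115 117 115 116 116 115 112 112 116 112 107]
 [110 113 115 116 116 115 115 116 113 112 116 111 106]
 [110 113 116 116 115 115 116 116 113 112 115 113 107]
 [110 113 116 116 116 115 116 114 112 111 116 112 107]
 [110 113 116 116 116 116 116 116 113 112 116 112 107]
 [110 112 116 116 116 116 117 116 113 112 116 112 107]
 [110 114 115 118 115 110 111 104 105 112 116 112 106]
 [110 112 115 120 111  96  92  83 107 113 115 112 109]
 [110 113 116 117 113  93  92  82 106 113 117 112 108]
 [110 113 116 118 112  94  92  82 107 112 115 112 108]
 [110 113 115 118 112  94  93  82 107 113 115 112 108]
 [109 113 115 117 118  94  92  84 106 113 116 113 108]
 [109 114 117 118 116  93  92  83 106 113 117 112 108]
 [109 114 116 116 117  95  93  85 106 114 115 112 108]
 [109 114 116 117 118  95  93  84 106 114 116 113 110]
 [109 115 117 117 118  95  93  86 106 114 115 112 110]
 [109 114 117 117 118  96  93  85 105 114 115 113 109]
 [109 114 117 117 118  96  93  84 105 114 115 113 110]

[... 840 characters left out ...]
18 118 116 116 116 115 114 116 114 111]
 [109 113 118 118 118 116 116 116 115 114 116 115 111]
 [109 114 116 119 118 115 117 116 116 115 117 114 111]
 [109 113 117 119 118 115 115 116 116 115 116 115 110]
 [108 114 117 120 119 117 117 117 115 115 116 115 111]
 [109 113 116 119 120 117 118 117 117 115 117 115 112]
 [109 113 116 120 121  89  87  93 117 114 116 116 111]
 [108 114 116 120 122  75  78  75 118 116 117 116 112]
 [109 113 118 121 125  80  82  79 121 116 117 115 111]
 [109 113 117 125 131  66  68  66 115 120 117 115 111]
 [108 115 120  90  19  12  16  14  29 115 118 115 111]
 [107 112 104   8  16  22  18  19  16   3 121 113 110]
 [107 113  77  15  20  22  21  22  21  11 112 115 110]]
```

View pics/w5c.png

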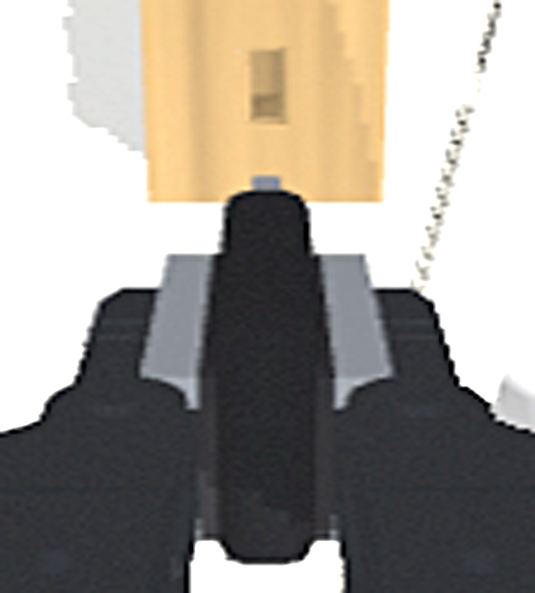

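Request:
{"api": "arm_command", "payload": {"gripper": [0.3,0.3,0.3,0.3,0.3], "slide": [[5.2,2.2,-1],[10.4,4.4,-1],[15.6,6.7,-1],[20.8,8.9,-1],[26.8,11.5,-0.5]], "turn": [[0,0,3],[0,0,6],[0,0,10],[0,0,13.5],[0,0,16.7]]}}

```text
clock: 9.15
position: [0.5661, 0.113, 0.1586]
tool_rot: [3.14, -0.001, 1.432]
force: [1.4, -1.4, -0.1]
grip_width: 0.0089
```

```bash
python3 - <<'E'
from h import *
go([.567,.1146,.16],82.2)
c=vision.camera_model("wrist");im=vision.grab_frame("wrist");cv2.imwrite("pics/w6.png",im);np.save("w6.npy",{k:np.array(v) for k,v in c.items()},allow_pickle=True)
t=vision.grab_frame("top");cv2.imwrite("pics/t6.png",t)
v=np.hstack([cv2.resize(im[120:312,180:340],None,fx=3,fy=3),cv2.resize(t[150:250,130:185],None,fx=5.76,fy=5.76)]);print(v.shape);cv2.imwrite("pics/w6c.png",v[:, :800])
E
```

```text
t9.15 pos [0.5661 0.113  0.1586] psi 82.1 F [ 1.4 -1.4 -0.1] M [-0.02  0.    0.03] g0.0089 q7 -0.26
 slide cm [ 0.17  0.06 -0.14]  turn [ 0.1 -0.  -0.1]  rows 0.0
(576, 797, 3)
```

View pics/w6c.png

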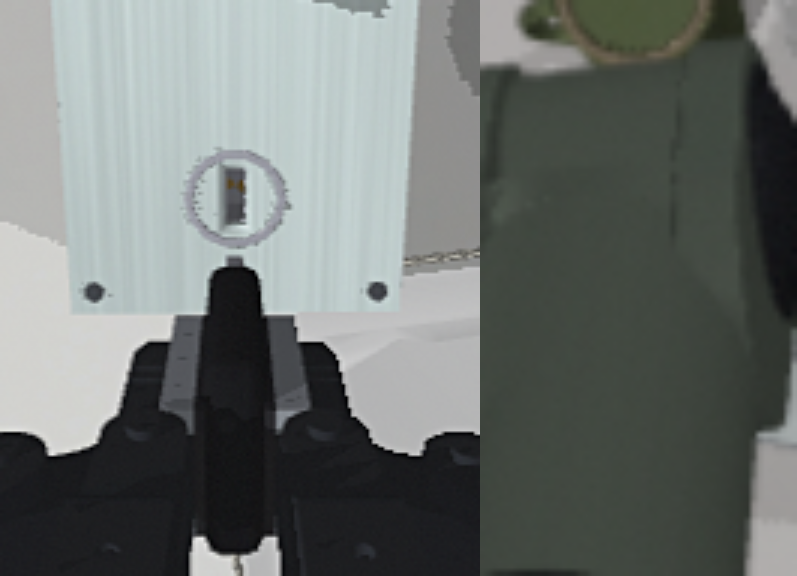

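Keyhole slot at about (257,185) px and key bit tip at (258,207), nearly lined up laterally. I'll compute both offsets.

```bash
python3 - <<'E'
from h import *
np.set_printoptions(precision=4,suppress=True,linewidth=150)
W5=np.load("w5.npy",allow_pickle=True).item();W=np.load("w6.npy",allow_pickle=True).item()
w=cv2.imread("pics/w6.png");g=cv2.cvtColor(w,cv2.COLOR_BGR2GRAY)
print("stand slot",plane(W5,(258.3,182),.03), "vs tcp .4948 -.1684")
m=(g[172:198,248:268]<120).astype(np.uint8);n,l,st,ce=cv2.connectedComponentsWithStats(m);print(st[1:],ce[1:]+[248,172])
for v in range(203,213):print(v,g[v,248:270])
th=np.radians(98.9)
def tool(p,ps,d):  # world of tool-frame point (mm)
    M=R.from_euler("xyz",[np.pi,0,np.radians(ps)]).as_matrix();return np.array(p)+M@np.array(d)/1000
for xo in(-2,-1,0,1,2):
  print(xo,[proj(W,tool([.5661,.113,.1586],82.1,[xo+a,b,dz])).round(1) for a,b,dz in((6.5,0,37.6),(8,-2,33.6),(8,2,33.6),(8,0,33.6))],
   [proj(W5,tool([.4949,-.1685,.1552],98.9,[xo+a,0,dz])).round(1) for a,dz in((6.5,37.6),(8,33.6))])
q=plane(W,(257.3,185.2),.0505);print("hole",q)
E
```

```text
stand slot [ 0.4953 -0.1676  0.03  ] vs tcp .4948 -.1684
[[  7   4   7  19 124]
 [  0  23   1   1   1]
 [  2  25   1   1   1]] [[257.7903 184.871 ]
 [248.     195.    ]
 [250.     197.    ]]
203 [193 192 191 193 193 194 197 201 200 198 201 203 206 206 202 197 196 194 204 199 191 194]
204 [192 191 191 193 192 193 197 197 198 197 198 199 201 203 199 197 194 193 202 200 192 195]
205 [193 192 192 194 192 194 200 159 132 132 133 130 153 194 201 196 195 192 201 199 192 194]
206 [192 191 192 193 192 195 204 138  77  75  76  71  84 185 204 197 195 193 201 198 191 195]
207 [193 191 192 194 195 200 210 146  86  86  86  82  66 185 210 200 197 194 203 199 192 195]
208 [191 191 194 200 200 205 217 144  72  74  75  70  57 141 200 207 204 196 204 198 190 196]
209 [193 194 199 206 146  70  22   0   8  13   9  12   9   0  33 135 195 204 208 198 191 196]
210 [194 199 168  80   0   9  15  17  18  20  17  19  18  13   7   0   0 173 213 201 191 196]
211 [195 204 127  26  14  21  20  22  24  22  21  21  20  22  18  13   0  78 196 205 192 196]
212 [200 173  88  11  20  22  24  22  21  20  23  21  19  19  19  19  11   0 190 209 194 196]
-2 [array([258.2, 209.5]), array([255.4, 209.5]), array([261.1, 209.5]), array([258.3, 209.5])] [array([258.1, 209.5]), array([258.2, 209.6])]
-1 [array([258.2, 208.1]), array([255.4, 208.2]), array([261.2, 208.1]), array([258.3, 208.2])] [array([258.1, 208.2]), array([258.2, 208.2])]
0 [array([258.2, 206.8]), array([255.4, 206.8]), array([261.2, 206.8]), array([258.3, 206.8])] [array([258.1, 206.8]), array([258.2, 206.8])]
1 [array([258.2, 205.5]), array([255.4, 205.4]), array([261.2, 205.4]), array([258.3, 205.4])] [array([258.1, 205.5]), array([258.2, 205.5])]
2 [array([258.2, 204.1]), array([255.3, 204.1]), array([261.2, 204.1]), array([258.3, 204.1])] [array([258.1, 204.2]), array([258.2, 204.1])]
hole [0.5658 0.1155 0.0505]
```

Request:
{"api": "arm_command", "payload": {"gripper": [0.3,0.3,0.3,0.3,0.3], "slide": [[0.08,0,2],[0.08,0,4],[0.08,0,6],[0.08,0,6.8],[0.08,0,7.4]], "turn": [[0,0,0],[0,0,0],[0,0,0],[0,0,0],[0,0,0]]}}

```text
clock: 9.88
position: [0.5659, 0.1121, 0.0838]
tool_rot: [3.141, -0.0, 1.435]
force: [-0.6, -0.1, 0.2]
grip_width: 0.0089
```

```bash
python3 - <<'E'
from h import *
go([.5663,.1138,.0616],82.2)
E
```

```text
t9.88 pos [0.5659 0.1121 0.0838] psi 82.2 F [-0.6 -0.1  0.2] M [ 0.09 -0.   -0.02] g0.0089 q7 -0.22
 slide cm [0.17 0.02 2.22]  turn [ 0. -0. -0.]  rows 0.4
```

Request:
{"api": "arm_command", "payload": {"gripper": [0.3,0.3,0.3,0.3], "slide": [[0.1,0,0],[0.1,0,0.2],[0.1,0,0.4],[0.1,0,0.4]], "turn": [[0,0,0],[0,0,0],[0,0,0],[0,0,0]]}}

```text
clock: 10.38
position: [0.5657, 0.1131, 0.0795]
tool_rot: [-3.142, 0.0, 1.435]
force: [-0.1, -1.2, -0.8]
grip_width: 0.0093
```

```bash
python3 - <<'E'
from h import *
go([.5663,.1138,.0616],82.2)
E
```

```text
t10.38 pos [0.5657 0.1131 0.0795] psi 82.2 F [-0.1 -1.2 -0.8] M [0.02 0.02 0.04] g0.0093 q7 -0.22
 slide cm [0.07 0.05 1.79]  turn [-0.  0. -0.]  rows 0.3
```

Request:
{"api": "arm_command", "payload": {"gripper": [0.3,0.3,0.3,0.3,0.3], "slide": [[0,0,0.2],[0,0,0.4],[0,0,0.6],[0,0,0.8],[0,0,0.8]], "turn": [[0,0,0],[0,0,0],[0,0,0],[0,0,0],[0,0,0]]}}

```text
clock: 11.0
position: [0.5657, 0.113, 0.0714]
tool_rot: [-3.141, 0.0, 1.435]
force: [-0.8, 0.6, -1.8]
grip_width: 0.0087
```

Request:
{"api": "arm_command", "payload": {"gripper": [0.3,0.3,0.3,0.3], "slide": [[0,0,0.2],[0,0,0.4],[0,0,0.6],[0,0,0.6]], "turn": [[0,0,0],[0,0,0],[0,0,0],[0,0,0]]}}

```text
clock: 11.5
position: [0.5661, 0.1131, 0.0655]
tool_rot: [3.141, -0.0, 1.435]
force: [1.6, 0.1, -1.0]
grip_width: 0.0088
```

Request:
{"api": "arm_command", "payload": {"gripper": [0.3,0.3,0.3,0.3,0.3], "slide": [[0,0,0.15],[0,0,0.3],[0,0,0.45],[0,0,0.6],[0,0,0.6]], "turn": [[0,0,0],[0,0,0],[0,0,0],[0,0,0],[0,0,0]]}}

```text
clock: 12.12
position: [0.5664, 0.1132, 0.0609]
tool_rot: [3.14, -0.001, 1.434]
force: [-4.2, -0.4, 31.1]
grip_width: 0.0091
```

```bash
python3 - <<'E'
from h import *
go([.5663,.1138,.0616],82.2)
c=vision.camera_model("wrist");im=vision.grab_frame("wrist");cv2.imwrite("pics/w7.png",im);np.save("w7.npy",{k:np.array(v) for k,v in c.items()},allow_pickle=True)
E
```

```text
t12.12 pos [0.5664 0.1132 0.0609] psi 82.2 F [-4.2 -0.4 31.1] M [-0.08  1.08  0.04] g0.0091 q7 -0.22
 slide cm [ 0.05 -0.02 -0.07]  turn [ 0.1 -0.1 -0. ]  rows 0.0
```

```bash
python3 - <<'E'
from h import *
a=cv2.imread("pics/w6.png");b=cv2.imread("pics/w7.png")
W=np.load("w7.npy",allow_pickle=True).item()
for im in(a,b):
    g=cv2.cvtColor(im,cv2.COLOR_BGR2GRAY);print(g[198:214,258],g[296:312,258])
v=np.hstack([cv2.resize(x[150:320,195:325],None,fx=3,fy=3,interpolation=cv2.INTER_CUBIC) for x in(a,b)]).astype(float)*1.6
cv2.imwrite("pics/w7c.png",np.clip(v,0,255).astype(np.uint8));print(v.shape)
E
```

```text
[195 137 152 150 150 201 198 133  76  86  75   9  17  21  23  20] [ 22  24  23  23  24  25  22  14  45 156 123 148 143 115 166 194]
[188 189 188 189 188 187 189 191 125 156 138   1  15  21  22  20] [ 20  24  22  22  22  25  20  10  56 199 181 177 178 178 177 177]
(510, 780, 3)
```

View pics/w7c.png

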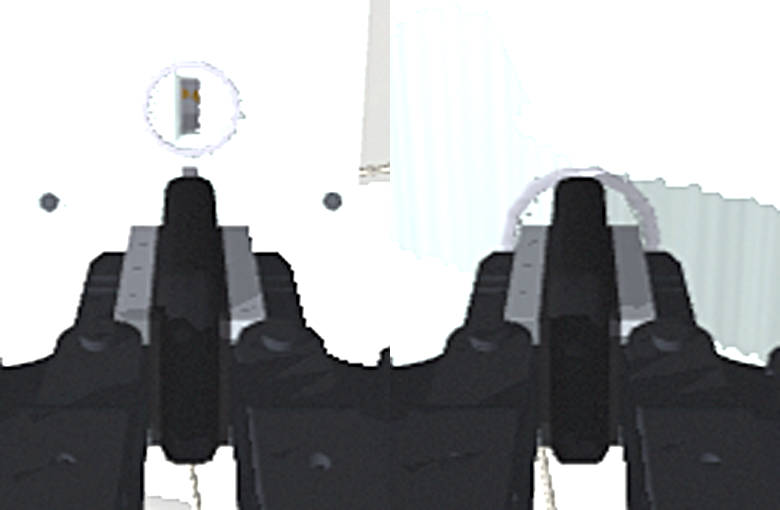

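The key has not slipped in the hand: its rows (209, 303) are the same before and after. So its origin is 26–27 mm below the top face, with 31 N on the floor, which means it is home. I ease the push a little and turn clockwise about the key's axis.

Request:
{"api": "arm_command", "payload": {"gripper": [0.3,0.3,0.3,0.3,0.3], "slide": [[0,-0.02,-0.05],[0.01,-0.04,-0.05],[0.02,-0.06,-0.05],[0.03,-0.08,-0.05],[0.05,-0.1,-0.05]], "turn": [[0,0,9],[0,0,19],[0,0,29],[0,0,39],[0,0,49]]}}

```text
clock: 12.8
position: [0.5657, 0.1141, 0.0612]
tool_rot: [3.141, -0.002, 0.574]
force: [-1.4, 0.8, 20.8]
grip_width: 0.0093
```

```bash
python3 - <<'E'
from h import *
go([.5666,.1147,.0609],-17)
E
```

```text
t12.80 pos [0.5657 0.1141 0.0612] psi 32.9 F [-1.4  0.8 20.8] M [0.19 0.2  0.1 ] g0.0093 q7 -0.85
 slide cm [ 0.11 -0.    0.03]  turn [-0.  -0.1 49.9]  rows 4.7
```

Request:
{"api": "arm_command", "payload": {"gripper": [0.3,0.3,0.3,0.3,0.3], "slide": [[0,-0.02,0],[0.01,-0.04,0],[0.02,-0.06,0],[0.03,-0.08,0],[0.05,-0.1,0]], "turn": [[0,0,9],[0,0,19],[0,0,29],[0,0,39],[0,0,49]]}}

```text
clock: 13.42
position: [0.5656, 0.1149, 0.0612]
tool_rot: [-3.14, -0.002, -0.282]
force: [-0.1, 0.4, 20.5]
grip_width: 0.0089
```

Request:
{"api": "arm_command", "payload": {"gripper": [0.3,0.3,0.3], "slide": [[0,0,0],[0,0,0],[0,0,0]], "turn": [[0,0,1],[0,0,1],[0,0,1]]}}

```text
clock: 13.8
position: [0.5657, 0.115, 0.0612]
tool_rot: [-3.14, -0.002, -0.293]
force: [-0.9, 0.1, 23.6]
grip_width: 0.0089
```

```bash
python3 - <<'E'
from h import *
go([.5666,.1147,.0609],-17)
im=vision.grab_frame("wrist");cv2.imwrite("pics/w8.png",im);h=cv2.cvtColor(im,cv2.COLOR_BGR2GRAY)
b=cv2.cvtColor(cv2.imread("pics/w7.png"),cv2.COLOR_BGR2GRAY)
for v in(215,225,290,298):print(v,[(np.where(x[v,235:282]<28)[0]+235)[[0,-1]] for x in(b,h)])
for x in(b,h):print(x[202:214,258],x[298:310,258])
print(bot.observe()["qpos"].round(2))
# knob in view? dark blobs
n,l,st,ce=cv2.connectedComponentsWithStats((h[:260]<50).astype(np.uint8));print([(s[:],c.round(0)) for s,c in zip(st[1:],ce[1:]) if s[4]>150])
E
```

```text
t13.80 pos [0.5657 0.115  0.0612] psi -16.8 F [-0.9  0.1 23.6] M [0.22 0.09 0.12] g0.0089 q7 -1.50
 slide cm [ 0.1  -0.    0.03]  turn [-0.1 -0.1  0.2]  rows 0.0
215 [array([250, 265]), array([250, 265])]
225 [array([248, 266]), array([248, 266])]
290 [array([237, 276]), array([238, 278])]
298 [array([236, 278]), array([236, 279])]
[188 187 189 191 125 156 138   1  15  21  22  20] [ 22  22  22  25  20  10  56 199 181 177 178 178]
[136 136 137 128 109 110 115   9  20  23  24  22] [ 39  38  40  43  38  33  37 118 196 184 182 181]
[-0.75  0.81  0.67  1.88 -0.75  0.73 -1.5 ]
[(array([ 245,  209,   27,   51, 1104], dtype=int32), array([258., 237.])), (array([  59,  216,   96,   44, 2329], dtype=int32), array([110., 243.])), (array([218, 234,  22,  26, 313], dtype=int32), array([228., 248.])), (array([276, 234,  23,  26, 314], dtype=int32), array([287., 248.]))]
```

```bash
python3 - <<'E'
from h import *
W=vision.camera_model("wrist");h=cv2.cvtColor(cv2.imread("pics/w8.png"),cv2.COLOR_BGR2GRAY)
k=np.array([.579,.204])
for nm,a in(("closed",180-7.8),("open",180-7.8+74.5)):
    a=np.radians(a)
    for r in(.014,.018,.021):
        u=proj(W,[*(k+r*np.array([np.cos(a),np.sin(a)])),.087]).round().astype(int);print(nm,r,u,h[u[1]-2:u[1]+3,u[0]-2:u[0]+3].max() if 0<u[0]<510 and 0<u[1]<382 else None)
E
```

```text
closed 0.014 [ 89 310] 210
closed 0.018 [ 92 316] 33
closed 0.021 [ 94 321] 33
open 0.014 [108 289] 238
open 0.018 [116 290] 239
open 0.021 [122 291] 245
```

```bash
python3 -c "
from h import *
print(job_done());s=bot.observe();print(s['clock'],s['force'],s['moment'],s['grip_width'],s['tool_rot'])"
```

```text
the job is handed in; nothing more can be done
None
the job is handed in; nothing more can be done
```

I opened the knob, pushed the square-headed key home and turned it clockwise. I handed the job in at about 14 s of the 54 s, still gripping the key and holding it turned. I can't read the lock cylinder or gas contact directly, so that part rests on the key's measured angle.

- **Knob:** I gripped the bar and turned it about 75° anticlockwise. A wrist picture after letting go showed it staying open. A brightness check of its white mark at the end agreed, though the fingers may have hidden the closed position.
- **Key push:** the key stopped with about 31 N on the floor of the slot, its lower end 26–27 mm below the top face. I saw no 5–15 N catch from the sticky pins between steps. It had not slipped in the grip, so I take it as fully home.
- **Key turn:** the hand turned about 99° clockwise, which puts the cylinder at roughly 1.6 rad after its play; contact is at 1.25. The last reading showed about 0.12 N m of spring torque and a 24 N downward push.
- **Left alone:** the round-headed key was still in its stand when I lifted the other one out. The arm's path did not touch the mug, glass or teaspoon, but I did not check them again at the end.

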